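Feel along the new rivet row

ROBOT

A 6-joint arm with a two-finger parallel gripper is mounted at the origin on the work surface. World frame = base frame: x ahead of the robot, y to its left, z up, the work surface at z = 0. Lengths are in m, angles in rad, forces in N, time in s.
With the tool pointing down it reaches from about 0.325 to 0.925 m from the base axis. Payload 3.1 kg.
Tool frame: the origin (TCP) lies at the very end of the fingers, on their centre line; the grasp point (between the pads) lies 19 mm behind it; z points along the fingers, y is the direction in which the jaws open and shut (so a half turn about z gives the same grasp; the last joint's range is limited). The gripper opens to 85 mm and grips with 20 to 120 N. Pads are 22 mm wide; open, the fingers measure 114 mm over their backs; the gripper's body (76 mm by 85 mm) begins 54 mm behind the grasp point. The pads swing forward as they close: fully open they stand 13 mm farther back than shut.
Start: joints at [-0.112, 0.217, 1.613, -0, 1.311, -0.112], TCP at [0.625, 0, 0.231] pointing down, gripper open.
Joint ranges: [-2.75, 2.75], [-0.78, 2.1], [0.31, 2.55], [-1.13, 4.27], [0.13, 2.63], [-2.58, 2.58]. Speed limits (rad/s): [2.79, 2.79, 3.14, 3.14, 3.14, 3.14].

INTERFACE

Orientations are given as a rotation vector (axis times angle).
In Python, from cell import robot gives the robot as it stands.
- The arm moves only by the tool send_rows, never from a script. Its argument "plan" is a list of rows, each a list of 3 entries, a list of its own where there are three numbers: the shift along the tool's x, y, z in mm, then the turn, a rotation vector about the tool's x, y, z in rad, then the opening in per cent of the stroke, from 0 (shut) to 100 (fully open). A call has 1 to 10 rows; each row shifts and turns the pose as measured when the row begins, along the tool's axes as they then stand; what a row does not reach is not made up. A row lasts 1/12 s, in which the tool goes at most 41.7 mm and 7.16 degrees, less where a joint would pass 70% of its speed; a pose out of reach is approached as far as the arm can. A call with a gripper value outside its range is refused whole. The fingers move at their own pace and stop on an object; "squeeze" is the grip in N (left out, the last holds). Time passes only in rows, so rows that do not move let the fingers close. It gives the time, the measured TCP pose, the force and the opening at its end, in the units of the state.
- robot.read_state(): the state, without advancing time (a new reading comes with each control period).
- robot.snapshot(name): name is "scene" or "side" or "wrist"; returns a dict with "img" (480x640x3 uint8, red, green, blue), "intrinsics" (3x3 intrinsics, pixels), "dist" ([k1, k2, p1, p2, k3] as OpenCV has them; the pictures are not rectified), "camera_from_world" (4x4, takes a point from world to camera coordinates). Camera axes: x right, y down, z forward; pixel columns grow to the right and rows downward; lengths in m; the calibration is good to about 2 mm. A picture is of the moment at which its call begins. There is no depth.
- robot.hand_in(): hands the job in, once; it reports no verdict.
Trained networks look in a picture, given as the dict that the camera call returned (one of the last four; its "shot" number tells which), for a name from the list of things; names that differ only in an ending like _2 or _b are one class to them, and where a whole thing is asked for, a point or a joint stands for the part that bears it (a point fixed in the world has none). Each returns a list of dicts, best first, with "p" (0 to 1); they miss things now and then, are a little off and sometimes report something else, mostly with a low value. They report only what shows in the picture. A call takes as long as a camera call.
- robot.search_frame(picture, name): "bbox" ([left, top, right, bottom] in pixels, round what is visible of it).
- robot.trace(picture, name): "pixels" (480x640 bool, what is visible of it) and "bbox" ([left, top, right, bottom] in pixels, round what is visible of it).
The state is a dict: "time_s": time; "joint_pos": joint angles; "dq": joint speeds; "tau": joint torques, N m; "eef_pos": TCP position; "tool_rot": TCP orientation; "ft_force": force on the tool from outside, world axes, zero at the start; "torque": the same for the moment, N m; "opening": finger opening in m.
Only numpy, scipy, OpenCV 4.12 (cv2) and the standard library are available. Lean on these libraries where they do the work, as an engineer would, in place of code of your own. Each camera call takes 0.05 s, during which the arm holds its last target. There are 200 camera calls.

TASK

The five rivets along the front edge of the clamped skin panel have just been set: with the fingers closed together, run the fingertips lightly along the row of heads to feel that none stands high, starting at the end nearest the grey rivet chest and touching every head in turn without lifting the fingers away between them, then take the hand clear. The thin overhanging skin gives under a finger, so keep the touch light and neither press it down hard nor lift its edge. Keep off the chest and its open lid, and do not move the tools lying about.

Things in the scene. Friction and masses are not known exactly. Their poses are not given: they have to be found in the camera images.
- rivet1: domed steel rivet head, 15 mm across and 2.5 mm high, number 1 of five set 40 mm apart in one straight row along the front edge of the clamped green-primed aluminium skin panel (rivet1 is the left end of the row seen from the robot, rivet5 the right end). Origin on the skin's upper face under the middle of the head, its crest 2.5 mm above; y axis along the row towards rivet1, z up, x square to the row, away from the robot
- rivet2: domed steel rivet head, 15 mm across and 2.5 mm high, number 2 of five set 40 mm apart in one straight row along the front edge of the clamped green-primed aluminium skin panel (rivet1 is the left end of the row seen from the robot, rivet5 the right end). Origin on the skin's upper face under the middle of the head, its crest 2.5 mm above; y axis along the row towards rivet1, z up, x square to the row, away from the robot
- rivet3: domed steel rivet head, 15 mm across and 2.5 mm high, number 3 of five set 40 mm apart in one straight row along the front edge of the clamped green-primed aluminium skin panel (rivet1 is the left end of the row seen from the robot, rivet5 the right end). Origin on the skin's upper face under the middle of the head, its crest 2.5 mm above; y axis along the row towards rivet1, z up, x square to the row, away from the robot
- rivet4: domed steel rivet head, 15 mm across and 2.5 mm high, number 4 of five set 40 mm apart in one straight row along the front edge of the clamped green-primed aluminium skin panel (rivet1 is the left end of the row seen from the robot, rivet5 the right end). Origin on the skin's upper face under the middle of the head, its crest 2.5 mm above; y axis along the row towards rivet1, z up, x square to the row, away from the robot
- rivet5: domed steel rivet head, 15 mm across and 2.5 mm high, number 5 of five set 40 mm apart in one straight row along the front edge of the clamped green-primed aluminium skin panel (rivet1 is the left end of the row seen from the robot, rivet5 the right end). Origin on the skin's upper face under the middle of the head, its crest 2.5 mm above; y axis along the row towards rivet1, z up, x square to the row, away from the robot
- skin (a joint): bending of the skin panel: 0 at rest, growing as its front edge is pressed down (rad; the row lies 120 mm from the bend line, so 0.01 rad is 1.2 mm down). The edge gives springily, about 1.5 N for each mm at the row, and comes back when let go; a light touch is 0.5 to 4 N. Tips held lower than the crests at rest by over 3 mm bump into each next head
- skin_edge (a point): middle of the free front edge of the skin panel, on its upper face. The panel is a 2 mm sheet with green primer, 230 mm along the row, clamped flat on a dark steel block; its front part overhangs 140 mm towards the robot, 60 mm above the bench, with a stiffener angle under the edge. The row is 20 mm behind this edge. Only the clamp bar stands above the skin (22 mm), 147 mm behind the row
- fixture: the dark steel riser block, 70 x 250 x 60 mm, which carries the clamped skin panel; fixed. Origin on the bench below the bend line of the skin (the block's front face), x pointing away from the robot, square to the rivet row, which lies 120 mm in front of the origin
- chest: grey steel rivet chest, 200 x 260 x 100 mm, six compartments, its hinged lid standing open on a stay (top edge 0.3 m above the bench, over the chest's far side); fixed to the left or right of the panel. Origin at the middle of its underside
- drift_punch: brass drift punch, 130 x 14 mm round, lying loose in front of the panel. Origin on the bench under its middle
- center_punch: steel center punch, 120 x 12 mm round, lying loose in front of the panel. Origin on the bench under its middle
- angle_offcut: dull aluminium angle offcut, 30 x 30 x 3 mm section, 80 mm long, loose in front of the panel. Origin on the bench under its middle
- snips: yellow-handled aviation snips, 240 mm long, 90 mm wide, 20 mm thick, lying loose behind the steel block. Origin on the bench under their middle

How it is judged:
On the way, in this order (a step that is already met when the one before it is completed fails the run):
1. the fingertips touch the first rivet head, counted from the end nearest the chest (((world y of chest above 0 m and contact force between the fingers and rivet1 above 0.2 N) or (world y of chest below 0 m and contact force between the fingers and rivet5 above 0.2 N))).
2. the fingertips pass low over the row (under about 15 mm up) from head 1 to head 2 (((world y of chest above 0 m and y of the grasp point in the frame of rivet1 between -0.027 and -0.013 m and x of the grasp point in the frame of rivet1 between -0.035 and 0.035 m and z of the grasp point in the frame of rivet1 between 0 and 0.042 m) or (world y of chest below 0 m and y of the grasp point in the frame of rivet4 between -0.027 and -0.013 m and x of the grasp point in the frame of rivet4 between -0.035 and 0.035 m and z of the grasp point in the frame of rivet4 between 0 and 0.042 m))).
3. the fingertips touch the second rivet head, counted from the end nearest the chest (((world y of chest above 0 m and contact force between the fingers and rivet2 above 0.2 N) or (world y of chest below 0 m and contact force between the fingers and rivet4 above 0.2 N))).
4. the fingertips pass low over the row (under about 15 mm up) from head 2 to head 3 (((world y of chest above 0 m and y of the grasp point in the frame of rivet2 between -0.027 and -0.013 m and x of the grasp point in the frame of rivet2 between -0.035 and 0.035 m and z of the grasp point in the frame of rivet2 between 0 and 0.042 m) or (world y of chest below 0 m and y of the grasp point in the frame of rivet3 between -0.027 and -0.013 m and x of the grasp point in the frame of rivet3 between -0.035 and 0.035 m and z of the grasp point in the frame of rivet3 between 0 and 0.042 m))).
5. the fingertips touch the third rivet head, counted from the end nearest the chest (((world y of chest above 0 m and contact force between the fingers and rivet3 above 0.2 N) or (world y of chest below 0 m and contact force between the fingers and rivet3 above 0.2 N))).
6. the fingertips pass low over the row (under about 15 mm up) from head 3 to head 4 (((world y of chest above 0 m and y of the grasp point in the frame of rivet3 between -0.027 and -0.013 m and x of the grasp point in the frame of rivet3 between -0.035 and 0.035 m and z of the grasp point in the frame of rivet3 between 0 and 0.042 m) or (world y of chest below 0 m and y of the grasp point in the frame of rivet2 between -0.027 and -0.013 m and x of the grasp point in the frame of rivet2 between -0.035 and 0.035 m and z of the grasp point in the frame of rivet2 between 0 and 0.042 m))).
7. the fingertips touch the fourth rivet head, counted from the end nearest the chest (((world y of chest above 0 m and contact force between the fingers and rivet4 above 0.2 N) or (world y of chest below 0 m and contact force between the fingers and rivet2 above 0.2 N))).
8. the fingertips pass low over the row (under about 15 mm up) from head 4 to head 5 (((world y of chest above 0 m and y of the grasp point in the frame of rivet4 between -0.027 and -0.013 m and x of the grasp point in the frame of rivet4 between -0.035 and 0.035 m and z of the grasp point in the frame of rivet4 between 0 and 0.042 m) or (world y of chest below 0 m and y of the grasp point in the frame of rivet1 between -0.027 and -0.013 m and x of the grasp point in the frame of rivet1 between -0.035 and 0.035 m and z of the grasp point in the frame of rivet1 between 0 and 0.042 m))).
9. the fingertips touch the fifth rivet head, counted from the end nearest the chest (((world y of chest above 0 m and contact force between the fingers and rivet5 above 0.2 N) or (world y of chest below 0 m and contact force between the fingers and rivet1 above 0.2 N))).
At the end, for the whole second after the job is handed in: all five heads were touched one after another from the chest end with the fingertips kept low between them; the skin is back at rest (within 0.012 rad) and none of the four tools has moved more than 15 mm (value of joint skin between -0.012 and 0.012 rad and distance of each of drift_punch, center_punch, angle_offcut, snips from where it was at the start of the episode below 0.015 m).
It fails at once if the skin panel or a rivet is pressed harder than 20 N (contact force between any of the fingers, the arm and skin above 20 N).
It fails at once if the front edge of the skin is lifted by more than about 4 mm (value of joint skin below -0.035 rad).
It fails at once if the chest or its lid is knocked (over 3 N) (contact force between any of the fingers, the arm and chest above 3 N).
It fails at once if one of the four tools is moved by more than 15 mm (distance of any of drift_punch, center_punch, angle_offcut, snips from where it was at the start of the episode above 0.015 m).
It also fails if it takes over 45 s, if anything falls off the work surface, if the arm or the gripper's body presses on something with over 40 N, if the wrist force passes 120 N, or if a joint passes its speed limit or range.

## Working session

There is one attempt and no reset: what is moved stays moved. The work goes in short steps, Python scripts to look and compute and a tool call to move; the robot and the scene stay as the last step left them, time stands still between calls to the robot, and variables do not carry over. Pictures are saved under pics/ and viewed, about 8 in all and at most 12, crops included, and the job is handed in when it is done.

Besides the shell and the picture viewer there is one more tool, called after "Emit:" in YAML: its name, and indented under it one key for each argument. send_rows: Moves the arm, as the interface text tells. Its arguments: {"type":"object","properties":{"plan":{"type":"array","items":{"type":"array"}},"squeeze":{"type":"number"}},"required":["plan"]}

```bash
mkdir -p pics; ls; python3 - <<'E'
from cell import robot
import cv2
s=robot.read_state();print(s)
for n in("scene","side","wrist"):
    p=robot.snapshot(n);cv2.imwrite(f"pics/{n}0.png",p["img"][:,:,::-1])
    print(n,p["intrinsics"].tolist(),p["dist"],p["camera_from_world"].round(4).tolist())
    for k in("rivet1","chest","skin"):
        print(k,[(d["bbox"],round(d["p"],2)) for d in robot.search_frame(p,k)][:7])
E
```

```text
pics
{'time_s': 0.0, 'joint_pos': array([-1.12170274e-01,  2.17754956e-01,  1.61494955e+00, -5.38667782e-06,
        1.31124220e+00, -1.12207511e-01]), 'dq': array([ 1.88166002e-03, -1.08678868e-03,  1.68738483e-05,  1.87817902e-03,
       -2.99570290e-04, -3.59978882e-04]), 'tau': array([-2.90135131e-04, -3.96841800e+01, -3.03850436e+01, -2.80225659e-04,
        9.87685227e-03,  9.68610237e-06]), 'eef_pos': array([6.24193005e-01, 1.30064624e-04, 2.29959687e-01]), 'tool_rot': array([-2.22009888, -2.22018464,  0.00231058]), 'ft_force': array([ 0.70513798,  0.80652273, -0.92862605]), 'torque': array([-0.01000949, -0.00672281, -0.00687011]), 'opening': 0.0852608155442668}
scene [[458.09960377949767, 0.0, 319.6841946478952], [0.0, 458.09960377949767, 238.01019747902689], [0.0, 0.0, 1.0]] [-0.02981502  0.          0.          0.          0.        ] [[0.8738, 0.4861, -0.0089, -0.5308], [0.3546, -0.6497, -0.6725, -0.1568], [-0.3327, 0.5845, -0.7401, 1.3934], [0.0, 0.0, 0.0, 1.0]]
rivet1 [([342.5, 73.8, 468.5, 197.7], 0.69)]
chest [([344.4, 72.5, 469.3, 198.4], 0.76)]
skin [([264.5, 209.3, 
[... 345 characters left out ...]
6.9, 254.7, 328.4, 480.0], 0.78)]
skin [([269.9, 206.3, 358.2, 290.4], 0.64)]
wrist [[386.18324399121377, 0.0, 313.9288731773274], [0.0, 386.18324399121377, 240.1595928230599], [0.0, 0.0, 1.0]] [0.0220565 0.        0.        0.        0.       ] [[1.0, -0.0004, -0.0008, -0.6235], [-0.0001, -0.9473, 0.3204, -0.0411], [-0.0009, -0.3204, -0.9473, 0.3813], [0.0, 0.0, 0.0, 1.0]]
rivet1 [([198.3, 156.0, 217.8, 175.7], 0.65), ([198.1, 103.5, 218.8, 123.3], 0.64), ([205.8, 297.4, 225.5, 308.4], 0.63), ([203.7, 203.2, 218.9, 225.8], 0.62), ([205.2, 251.8, 221.7, 268.4], 0.61), ([173.4, 60.1, 366.2, 340.1], 0.32)]
chest [([205.5, 252.3, 219.7, 267.8], 0.38)]
skin [([206.5, 298.1, 225.9, 307.5], 0.55)]
```

View pics/wrist0.png

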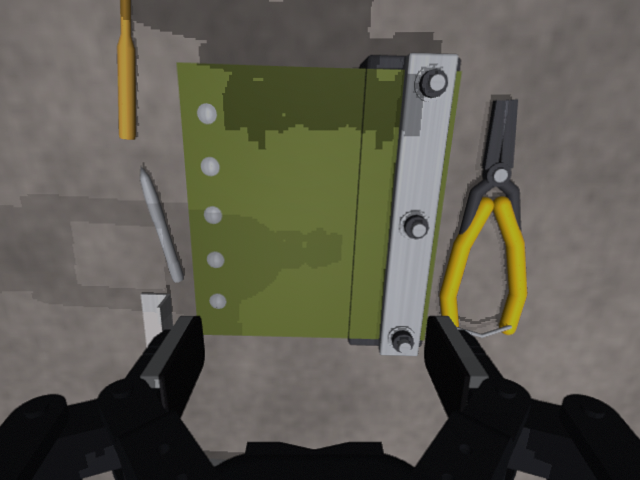

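View pics/scene0.png

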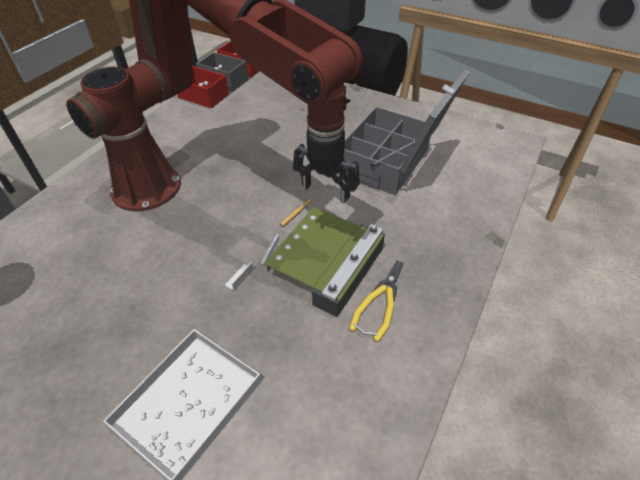

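View pics/side0.png

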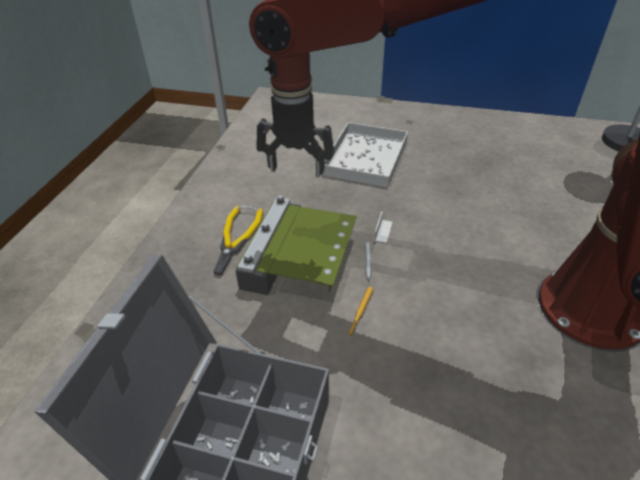

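The wrist view shows five heads in a column from about (207,113), rivet1 on the chest side, down to (218,301). In the scene and side views the chest is on the robot's left (+y), so I start at rivet1. Next I'll measure the row from all three views.

```bash
cat > h.py <<'E'
import numpy as np,cv2
from scipy.optimize import least_squares
def proj(p,X):
    T=p["camera_from_world"];r,_=cv2.Rodrigues(T[:3,:3])
    return cv2.projectPoints(np.array(X,float).reshape(-1,1,3),r,T[:3,3],p["intrinsics"],p["dist"])[0].reshape(-1,2)
def row(v):
    x,y,z,a=v; k=np.arange(2,-3,-1)*.04   # rivet1 first, +y
    return np.c_[x-np.sin(a)*k,y+np.cos(a)*k,np.full(5,z)]
def blobs(p,guess,r=9):
    img=p["img"].astype(int); g=img[:,:,2].astype(float)  # blue channel: heads bright, green skin dark
    out=[]
    for u,v in guess:
        u0,v0=int(round(u)),int(round(v)); w=g[max(v0-r,0):v0+r+1,u0-r:u0+r+1]
        m=(w>(np.median(w)+w.max())/2).astype(np.uint8)
        n,l,st,c=cv2.connectedComponentsWithStats(m)
        i=min(range(1,n),key=lambda i:np.hypot(*(c[i]-r))-.1*st[i,4]); out.append([u0-r+c[i][0],v0-r+c[i][1]])
    return np.array(out)
E
python3 - <<'E'
from cell import robot
from h import *
W=robot.snapshot("wrist");S=robot.snapshot("scene");D=robot.snapshot("side")
bw=blobs(W,[(207,113),(210,166),(212,214),(216,260),(218,301)],13)
f=lambda v:(proj(W,row(v))-bw).ravel()
s=least_squares(f,[.5,.05,.064,0]);print(bw.round(1).tolist(),s.x,np.abs(s.fun).max())
f0=lambda z:least_squares(lambda v:f([*v[:2],z,v[2]]),[.5,.05,0])
a=f0(.062);v=[*a.x[:2],.062,a.x[2]];print(v,a.fun.round(2))
ps=[(W,bw)]
for n,p in(("S",S),("D",D)):
    g=proj(p,row(v));b=blobs(p,g,6);print(n,g.round(1).tolist(),b.round(1).tolist());ps.append((p,b))
t=least_squares(lambda v:np.concatenate([(proj(p,row(v))-b).ravel() for p,b in ps]),v,loss="soft_l1")
print("joint",t.x,t.fun.round(1))
print(row(t.x))
E
```

```text
[[206.3, 113.2], [209.5, 166.1], [212.2, 214.5], [214.9, 259.4], [217.3, 300.7]] [ 5.39133810e-01  8.01513011e-06  6.22232432e-02 -2.89908051e-02] 0.08634036097456033
[np.float64(0.5390737837256571), np.float64(-4.218150377946868e-05), 0.062, np.float64(-0.02893081598183717)] [-0.06  0.08  0.02 -0.01  0.09  0.07  0.01 -0.12 -0.06 -0.03]
S [[312.4, 216.0], [304.4, 225.4], [296.0, 235.1], [287.4, 245.3], [278.4, 255.9]] [[312.3, 216.7], [304.3, 226.4], [296.2, 236.2], [287.2, 246.5], [278.3, 257.2]]
D [[327.2, 271.5], [331.9, 258.6], [336.4, 246.3], [340.7, 234.6], [344.8, 223.6]] [[327.4, 271.0], [332.2, 258.0], [336.5, 246.0], [340.8, 234.3], [345.0, 223.3]]
joint [ 5.38909522e-01 -4.48799954e-04  6.12065500e-02 -2.85335616e-02] [ 0.   0.6  0.1  0.4  0.2  0.3  0.1 -0.   0.  -0.  -0.1 -0.5 -0.  -0.7
 -0.2 -0.7  0.1 -0.9 -0.  -1.  -0.1  0.7 -0.2  0.7  0.   0.4 -0.   0.5
 -0.1  0.4]
[[ 5.41191897e-01  7.95186357e-02  6.12065500e-02]
 [ 5.40050710e-01  3.95349179e-02  6.12065500e-02]
 [ 5.38909522e-01 -4.48799954e-04  6.12065500e-02]
 [ 5.37768334e-01 -4.04325178e-02  6.12065500e-02]
 [ 5.36627147e-01 -8.04162356e-02  6.12065500e-02]]
```

Row centre is about (0.539, 0.000) with yaw -0.029 rad, and the crests are at z≈0.062–0.065. I'll close the fingers, go above rivet1 and align the tool x axis with the row.

Emit:
send_rows:
  plan:
    - [[10,-10,10],[0,0,0.0285],0]
    - [[18,-18,20],[0,0,0],0]
    - [[18,-18,20],[0,0,0],0]
    - [[18,-18,20],[0,0,0],0]
    - [[14,-16,15],[0,0,0],0]
    - [[0,0,0],[0,0,0],0]
    - [[0,0,0],[0,0,0],0]
    - [[0,0,0],[0,0,0],0]
  squeeze: 20

```text
time_s: 1.42
eef_pos: [0.5476, 0.081, 0.1454]
tool_rot: [2.252, 2.18, 0.007]
ft_force: [0.9, -0.5, 0.7]
opening: -0.0004
```

```bash
python3 - <<'E'
from cell import robot
from h import *
from scipy.spatial.transform import Rotation as R
for i in range(6):
    D=robot.snapshot("side");s=robot.read_state();print(s["ft_force"].round(2),s["eef_pos"].round(4))
M=R.from_rotvec(s["tool_rot"]).as_matrix();print(M.round(4),s["opening"],s["time_s"])
r=row([.539,-.0002,.0645,-.0288])
print("to crest1 in tool mm",(M.T@(r[0]-s["eef_pos"])*1e3).round(1),"row dir in tool",(M.T@(r[4]-r[0])*1e3).round(2))
E
```

```text
[ 0.16 -0.55 -0.29] [0.5485 0.0807 0.146 ]
[ 0.23 -0.82 -0.22] [0.5491 0.0805 0.1466]
[ 0.74 -0.35  0.28] [0.5494 0.0804 0.1468]
[ 0.35 -0.2   0.09] [0.5494 0.0804 0.1468]
[ 0.75 -0.66 -0.58] [0.5492 0.0804 0.1466]
[-0.16 -0.55  0.69] [0.5489 0.0804 0.1464]
[[ 0.0336  0.9994  0.0105]
 [ 0.9994 -0.0336 -0.0021]
 [-0.0017  0.0106 -0.9999]] 2.9574060838818502e-06 1.7167
to crest1 in tool mm [-0.8 -8.5 81.8] row dir in tool [-160.      0.77    0.29]
```

Emit:
send_rows:
  plan:
    - [[-1,-4,20],[0.0105,0.002,-0.005],0]
    - [[0,-4,20],[0,0,0],0]
    - [[0,0,18],[0,0,0],0]
    - [[0,0,9],[0,0,0],0]
    - [[0,0,0],[0,0,0],0]
    - [[0,0,0],[0,0,0],0]

```text
time_s: 2.22
eef_pos: [0.5479, 0.0775, 0.0824]
tool_rot: [2.251, 2.181, 0.013]
ft_force: [-0.2, -0.9, 0.3]
opening: 0.0004
```

```bash
cat > st.py <<'E'
from cell import robot
from h import *
import sys
from scipy.spatial.transform import Rotation as R
F=[]
for i in range(int(sys.argv[1])):
    D=robot.snapshot(sys.argv[2] if len(sys.argv)>2 else "side");s=robot.read_state();F.append(s["ft_force"])
M=R.from_rotvec(s["tool_rot"]).as_matrix();print("F",np.mean(F,0).round(2),"eef",(s["eef_pos"]*1e3).round(2),"z",M[:,2].round(4),"x",M[:,0].round(4),s["time_s"])
r=row([.539,-.0002,.0645,-.0288])
print("to crests in tool mm",(((r-s["eef_pos"])@M)*1e3).round(1).tolist())
if len(sys.argv)>3: cv2.imwrite(sys.argv[3],D["img"][:,:,::-1])
E
python3 st.py 5; python3 st.py 1 wrist pics/w1.png
```

```text
F [-0.3  -0.01 -0.29] eef [548.67  77.79  83.52] z [ 1.390e-02  4.000e-04 -9.999e-01] x [3.130e-02 9.995e-01 8.000e-04] 2.4667
to crests in tool mm [[1.7, -7.7, 18.9], [-38.3, -7.6, 18.9], [-78.3, -7.5, 18.9], [-118.3, -7.4, 18.8], [-158.3, -7.3, 18.8]]
F [ 0.25 -0.81  0.73] eef [548.54  77.8   83.41] z [ 1.370e-02  4.000e-04 -9.999e-01] x [3.130e-02 9.995e-01 8.000e-04] 2.5167
to crests in tool mm [[1.7, -7.6, 18.8], [-38.3, -7.4, 18.8], [-78.3, -7.3, 18.7], [-118.3, -7.2, 18.7], [-158.3, -7.1, 18.7]]
```

Emit:
send_rows:
  plan:
    - [[2,-8,6],[0.015,0,0.0],0]
    - [[0,0,0],[0,0,0],0]
    - [[0,0,0],[0,0,0],0]

```text
time_s: 2.77
eef_pos: [0.541, 0.0804, 0.0784]
tool_rot: [-2.255, -2.186, -0.001]
ft_force: [-0.2, 0.1, 0.8]
opening: 0.0002
```

```bash
python3 st.py 4
```

```text
F [ 0.1   0.22 -0.06] eef [540.92  80.31  78.21] z [-3.e-04  1.e-03 -1.e+00] x [0.0314 0.9995 0.001 ] 2.9667
to crests in tool mm [[-0.5, 0.4, 13.7], [-40.5, 0.5, 13.7], [-80.5, 0.6, 13.6], [-120.5, 0.7, 13.6], [-160.5, 0.8, 13.6]]
```

View pics/w1.png

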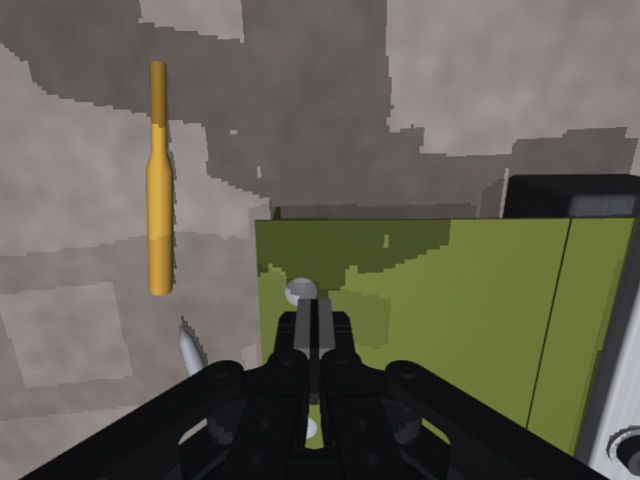

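The view shows rivet1 at (300,292), just ahead of the shut tips at (315,305) before the last correction. That matches the computed offset. I'm going down slowly.

Emit:
send_rows:
  plan:
    - [[0,0,5],[0,0,0],0]
    - [[0,0,5],[0,0,0],0]
    - [[0,0,0],[0,0,0],0]
    - [[0,0,0],[0,0,0],0]

```text
time_s: 3.3
eef_pos: [0.5412, 0.0802, 0.0673]
tool_rot: [-2.256, -2.186, -0.001]
ft_force: [0.1, 0.0, 1.2]
opening: -0.0
```

```bash
python3 st.py 4
```

```text
F [-0.08  0.01 -0.22] eef [541.45  80.29  67.71] z [ 9.e-04  1.e-03 -1.e+00] x [0.0313 0.9995 0.001 ] 3.5
to crests in tool mm [[-0.5, -0.1, 3.2], [-40.5, -0.0, 3.2], [-80.5, 0.1, 3.1], [-120.5, 0.2, 3.1], [-160.5, 0.3, 3.1]]
```

Emit:
send_rows:
  plan:
    - [[0,0,2.5],[0,0,0],0]
    - [[0,0,0],[0,0,0],0]

```text
time_s: 3.67
eef_pos: [0.5418, 0.0803, 0.0654]
tool_rot: [2.256, 2.186, 0.003]
ft_force: [-0.2, 0.2, -0.0]
opening: -0.0
```

```bash
python3 st.py 6
```

```text
F [ 0.04 -0.22  0.03] eef [542.2   80.28  65.88] z [ 2.5e-03  9.0e-04 -1.0e+00] x [0.0313 0.9995 0.001 ] 3.9667
to crests in tool mm [[-0.5, -0.9, 1.4], [-40.5, -0.8, 1.3], [-80.5, -0.7, 1.3], [-120.5, -0.6, 1.3], [-160.5, -0.5, 1.2]]
```

Emit:
send_rows:
  plan:
    - [[0,-0.5,1.5],[0.002,0,0],0]
    - [[0,0,0],[0,0,0],0]

```text
time_s: 4.13
eef_pos: [0.5418, 0.0803, 0.0645]
tool_rot: [-2.256, -2.186, -0.002]
ft_force: [0.3, 0.5, 0.6]
opening: 0.0
```

```bash
python3 st.py 6
```

```text
F [-0.14 -0.28 -0.14] eef [542.02  80.32  64.69] z [ 0.0013  0.0011 -1.    ] x [0.0313 0.9995 0.0011] 4.4333
to crests in tool mm [[-0.6, -0.7, 0.2], [-40.6, -0.6, 0.1], [-80.6, -0.5, 0.1], [-120.6, -0.4, 0.1], [-160.6, -0.3, 0.0]]
```

Emit:
send_rows:
  plan:
    - [[0,-0.5,1.5],[0.001,0,0],0]
    - [[0,0,0],[0,0,0],0]

```text
time_s: 4.6
eef_pos: [0.542, 0.0804, 0.0635]
tool_rot: [2.256, 2.186, 0.003]
ft_force: [-0.3, -0.9, 1.2]
opening: -0.0001
```

```bash
python3 st.py 6
```

```text
F [ 0.08 -0.52  1.2 ] eef [542.02  80.33  63.63] z [ 0.0013  0.0011 -1.    ] x [0.0313 0.9995 0.0011] 4.9
to crests in tool mm [[-0.6, -0.7, -0.9], [-40.6, -0.6, -0.9], [-80.6, -0.5, -1.0], [-120.6, -0.4, -1.0], [-160.6, -0.3, -1.0]]
```

Contact is felt: 1.2 N at z=63.6, so the crest is at about 64.4. I'll press slightly more and begin the sweep towards rivet2.

Emit:
send_rows:
  plan:
    - [[0,-0.5,0.6],[0,0,0],0]
    - [[-4,0,0],[0,0,0],0]
    - [[-4,0,0],[0,0,0],0]
    - [[-4,0,0],[0,0,0],0]
    - [[-4,0,0],[0,0,0],0]

```text
time_s: 5.32
eef_pos: [0.5414, 0.0641, 0.0633]
tool_rot: [2.254, 2.187, 0.005]
ft_force: [-0.1, 0.5, 0.0]
opening: 0.0001
```

```bash
python3 st.py 4
```

```text
F [-0.22 -0.04 -0.17] eef [541.3   64.29  63.16] z [ 0.0023  0.0022 -1.    ] x [0.031  0.9995 0.0022] 5.5167
to crests in tool mm [[15.5, -0.5, -1.3], [-24.5, -0.4, -1.4], [-64.5, -0.3, -1.5], [-104.5, -0.2, -1.6], [-144.5, -0.1, -1.7]]
```

Emit:
send_rows:
  plan:
    - [[-4,0,0],[0.001,-0.001,0],0]
    - [[-4,0,0],[0.001,-0.001,0],0]
    - [[-4,0,0],[0,0,0],0]
    - [[-4,0,0],[0,0,0],0]
    - [[-4,0,0],[0,0,0],0]
    - [[-4,0,0],[0,0,0],0]

```text
time_s: 6.02
eef_pos: [0.5409, 0.0395, 0.0635]
tool_rot: [-2.254, -2.187, -0.003]
ft_force: [0.2, 0.7, 0.1]
opening: 0.0001
```

```bash
python3 st.py 6
```

```text
F [ 0.04 -0.78  1.32] eef [540.78  39.57  63.36] z [ 6.e-04  9.e-04 -1.e+00] x [3.000e-02 9.995e-01 9.000e-04] 6.3167
to crests in tool mm [[40.2, -0.7, -1.1], [0.2, -0.6, -1.1], [-39.8, -0.6, -1.2], [-79.8, -0.5, -1.2], [-119.8, -0.5, -1.3]]
```

Rivet2 is felt at 1.3 N with the tip centred on it. On to rivet3, stopping over it to check.

Emit:
send_rows:
  plan:
    - [[-4,0,0.2],[0,0,0],0]
    - [[-4,0,0],[0,0,0],0]
    - [[-4,0,0],[0,0,0],0]
    - [[-4,0,0],[0,0,0],0]
    - [[-4,0,0],[0,0,0],0]
    - [[-4,0,0],[0,0,0],0]
    - [[-4,0,0],[0,0,0],0]
    - [[-4,0,0],[0,0,0],0]
    - [[-4,0,0],[0,0,0],0]
    - [[-4,0,0],[0,0,0],0]

```text
time_s: 7.15
eef_pos: [0.5391, -0.0018, 0.063]
tool_rot: [-2.252, -2.186, -0.005]
ft_force: [0.4, 0.7, 2.7]
opening: -0.0
```

```bash
python3 st.py 6
```

```text
F [-0.02 -1.23  2.03] eef [539.06  -1.85  62.8 ] z [-2.0e-04  3.9e-03 -1.0e+00] x [0.0296 0.9996 0.0039] 7.45
to crests in tool mm [[81.7, -0.2, -1.4], [41.7, -0.1, -1.5], [1.7, -0.1, -1.7], [-38.3, -0.1, -1.8], [-78.3, -0.0, -2.0]]
```

Rivet3 reads 2.0 N. On to rivet4, with a slight raise and levelling.

Emit:
send_rows:
  plan:
    - [[-4,0,-0.2],[0,-0.001,0],0]
    - [[-4,0,0],[0,-0.001,0],0]
    - [[-4,0,0],[0,-0.001,0],0]
    - [[-4,0,0],[0,0,0],0]
    - [[-4,0,0],[0,0,0],0]
    - [[-4,0,0],[0,0,0],0]
    - [[-4,0,0],[0,0,0],0]
    - [[-4,0,0],[0,0,0],0]
    - [[-4,0,0],[0,0,0],0]
    - [[-2,0,0],[0,0,0],0]

```text
time_s: 8.28
eef_pos: [0.537, -0.0403, 0.0624]
tool_rot: [-2.25, -2.184, -0.004]
ft_force: [0.6, 1.2, 2.5]
opening: -0.0001
```

```bash
python3 st.py 6
```

```text
F [ 0.07 -1.39  2.88] eef [536.97 -40.36  62.24] z [-0.0021  0.005  -1.    ] x [0.0293 0.9996 0.005 ] 8.5833
to crests in tool mm [[120.2, 0.8, -1.7], [80.2, 0.8, -1.9], [40.2, 0.8, -2.1], [0.2, 0.9, -2.3], [-39.8, 0.9, -2.5]]
```

Rivet4 reads 2.9 N and the tip has crept down, so I'll raise about 0.7 mm over the next stretch.

Emit:
send_rows:
  plan:
    - [[-4,0,-0.3],[0,-0.002,0],0]
    - [[-4,0,-0.2],[0,-0.002,0],0]
    - [[-4,0,-0.2],[0,-0.001,0],0]
    - [[-4,0,-0.1],[0,0,0],0]
    - [[-4,0,0],[0,0,0],0]
    - [[-4,0,0],[0,0,0],0]
    - [[-4,0,0],[0,0,0],0]
    - [[-4,0,0],[0,0,0],0]
    - [[-4,0,0],[0,0,0],0]
    - [[-3,0,0],[0,0,0],0]

```text
time_s: 9.42
eef_pos: [0.5343, -0.0795, 0.0619]
tool_rot: [-2.248, -2.182, -0.0]
ft_force: [0.1, 2.3, 3.6]
opening: -0.0
```

```bash
python3 st.py 6
```

```text
F [ 0.12 -0.72  3.9 ] eef [534.33 -79.94  61.84] z [-0.0052  0.0044 -1.    ] x [0.0293 0.9996 0.0042] 9.7167
to crests in tool mm [[159.8, 2.3, -2.0], [119.8, 2.3, -2.2], [79.9, 2.3, -2.3], [39.9, 2.3, -2.5], [-0.1, 2.4, -2.7]]
```

Rivet5 is felt at 3.9 N with the tip centred on it. Lifting straight up and clear.

Emit:
send_rows:
  plan:
    - [[0,0,-5],[0,0,0],0]
    - [[0,0,-15],[0,0,0],0]
    - [[0,0,-25],[0,0,0],0]
    - [[0,0,-30],[0,0,0],0]
    - [[0,0,-30],[0,0,0],0]
    - [[0,0,-20],[0,0,0],0]
    - [[0,0,0],[0,0,0],0]
    - [[0,0,0],[0,0,0],0]

```text
time_s: 10.38
eef_pos: [0.5278, -0.0777, 0.1848]
tool_rot: [-2.236, -2.173, 0.016]
ft_force: [-0.2, 0.2, -0.2]
opening: 0.0001
```

```bash
python3 st.py 5 scene pics/s2.png; python3 - <<'E'
from cell import robot
from h import *
S=robot.snapshot("scene");D=robot.snapshot("side")
for n,p in(("S",S),("D",D)):
    print(n,blobs(p,proj(p,row([.539,0,.062,-.0289])),6).round(1).tolist())
E
```

```text
F [-0.02  0.04 -0.27] eef [526.65 -77.51 182.63] z [-0.0276  0.0109 -0.9996] x [0.0286 0.9995 0.0101] 10.6333
to crests in tool mm [[156.4, 13.5, 119.4], [116.4, 13.5, 119.0], [76.4, 13.4, 118.6], [36.4, 13.4, 118.2], [-3.6, 13.4, 117.8]]
S [[312.3, 216.7], [304.7, 226.3], [296.0, 236.1], [287.5, 247.0], [278.3, 257.2]]
D [[327.2, 271.1], [332.0, 258.2], [336.4, 246.1], [340.6, 233.9], [344.8, 223.3]]
```

View pics/s2.png

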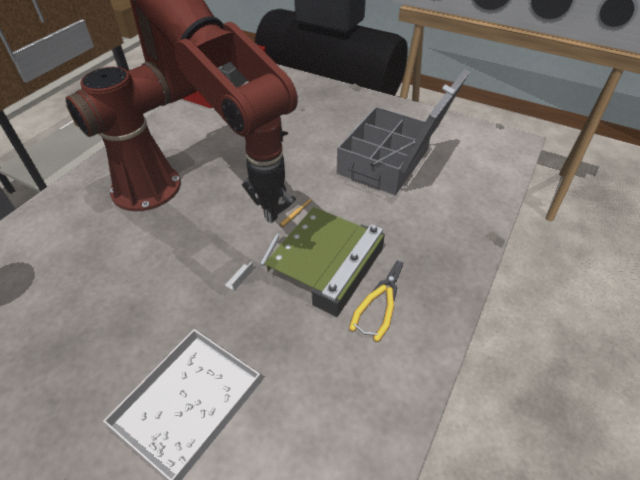

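The hand is clear of the row. The heads are back at their start pixels within 0.5 px, so the skin is at rest. The tools (punches near (295,212) and (270,248), offcut (238,275), snips (380,300)) are where they were.

```bash
python3 -c "
from cell import robot
print(robot.hand_in())"
```

```text
the job is handed in; nothing more can be done
None
```

I ran the closed fingertips along all five rivet heads, from rivet1 at the chest end (the chest stands on the robot's left) to rivet5. I did not lift between heads, then raised the hand about 120 mm clear and handed the job in at about 10.7 s. No verdict was reported.

- **Touch force:** with the tip stopped over each head, the upward force read 1.2, 1.3, 2.0, 2.9 and 3.9 N from rivet1 to rivet5. All are within the light-touch range and far below 20 N, but single readings are noisy by about 0.5 N.
- **Drift:** the force rose because the tool crept down about 1.8 mm along the row, despite small upward corrections. It also ended about 2 mm off the row line at rivet5. The last touch was therefore close to the 4 N upper limit. The estimated tip depth there, 2.7 mm below the crest, was near the 3 mm bump limit, but I saw no sign of a bump.
- **Last checks:** the wrist force is back to about 0. All five heads are within about 0.5 px of their starting positions in the scene and side views, so the skin is at rest. The tools and chest look unmoved in the scene picture; I compared those only by eye.

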